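# Lock the grinder spindle with its pin, by feel

## Robot

A 6-joint arm with a two-finger parallel gripper is mounted at the origin on a cart in front of the work surface, level with it; the furniture and walls round the work are solid. World frame = base frame: x ahead of the robot, y to its left, z up, the work surface at z = 0. Lengths are in m, angles in rad, forces in N, time in s.
With the tool pointing down it reaches from about 0.3 to 0.85 m from the base axis. Payload 5.4 kg.
Tool frame: the origin (TCP) lies at the very end of the fingers, on their centre line; the grasp point (between the pads) lies 19 mm behind it (arm.grasp_offset is the distance from the TCP to the grasp point, in m); x points along the fingers, y is the direction in which the jaws open and shut, and the axes are right-handed (so a half turn about x gives the same grasp; the last joint's range is limited). The gripper opens to 85 mm and grips with 20 to 120 N. Pads are 22 mm wide; open, the fingers measure 114 mm over their backs; the gripper's body (76 mm by 85 mm) begins 54 mm behind the grasp point. The pads swing forward as they close: fully open they stand 13 mm farther back than shut.
Start: joints at [1.06, 0.158, 1.597, -0, 1.386, -0.21], TCP at [0.17, 0.549, 0.231] pointing down, gripper open.
Joint ranges: [-2.91, 2.91], [-0.94, 2.29], [0.18, 2.7], [-1.29, 4.43], [0.17, 2.64], [-3, 3]. Speed limits (rad/s): [2.57, 2.57, 3.14, 3.14, 3.14, 3.14].

## Interface

Orientations are given as [roll, pitch, yaw] about the fixed x, y, z axes, in that order (R = Rz(yaw) Ry(pitch) Rx(roll)).
In Python, from plant import arm, eoat, solve_ik, snapshot, camera_params, job_done, sensors gives the robot as it stands. Calls block until the motion is done:
- arm.movep(position, orientation): joint-space move of the TCP to a pose.
- arm.line_to(position, orientation=None, vel=0.15, force_limit=None): straight line of the TCP; orientation=None keeps the orientation; vel is the mean speed in m/s. With force_limit (N) it stops when the force on the tool has changed by that much, and returns True; else False.
- arm.set_joints(angles): joint-space move.
- eoat.open_gripper() and eoat.close(grip_force=None): open the fingers fully, or close them until they stop; grip_force is the grip in N (None keeps the last).
- arm.dwell(seconds).
- solve_ik(position, orientation): joint angles nearest the present ones, or None.
- snapshot(name): name is "scene" or "top"; returns the picture (480x640x3 uint8, blue, green, red); there is no depth.
- camera_params(name): a dict with "fx", "fy", "cx", "cy" (pixels), "origin" and "orientation" of the camera in the world. Camera axes: x right, y down, z forward; pixel columns grow to the right and rows downward; lengths in m; the calibration is good to about 2 mm. A picture is of the moment at which its call begins. camera_params takes no time and is no camera call.
A pose or a line that the arm cannot do raises arm.Unreachable and nothing moves.
- job_done(): hands the job in, once; it reports no verdict.
Readings, each from a call of its own:
- sensors.current_time_s(): time.
- sensors.current_joint_positions(): joint angles.
- sensors.current_dq(): joint speeds.
- sensors.current_tau(): joint torques, N m.
- sensors.current_tool_pos(): TCP position.
- sensors.current_ee_rot(): TCP orientation.
- sensors.current_ft_force(): force on the tool from outside, world axes, zero at the start.
- sensors.current_wrist_torque(): the same for the moment, N m.
- sensors.current_grip_width(): finger opening in m.
Only numpy, scipy, OpenCV 4.12 (cv2) and the standard library are available. Lean on these libraries where they do the work, as an engineer would, in place of code of your own. Each camera call takes 0.05 s, during which the arm holds its last target. There are 200 camera calls.

## Task

The disc of the small grinder has to be locked before its nut can be loosened. Take the locking pin (the one with the flat grip) from the wooden tool block, put it down through the curved slot in the grinder's deck and feel along the hidden flange for its one hole, pressing only lightly, until the pin drops in and its collar sits down on the deck. Then swing the pin to the slot's end on the right as seen from the machine's switch panel, so that the spindle bears on that stop, and leave the pin standing there fully home; do not force it anywhere, and leave the hex driver and the stone model where they are.

Things in the scene. Friction and masses are not known exactly. Their poses are not given: they have to be found in the camera images.
- grinder: Low disc grinder, fixed: grey casing 210 x 200 mm, aluminium deck 70 mm above the bench. Origin: on the upright spindle axis at bench height; z up; -x points to the front panel (switch, dial), so -y is right for someone facing it; casing x = -125..85, y = -100..100 mm. Guard ring (radius 68, 8 high) round a dark disc; nut up to 94 mm high. Pushing the pin with over 25 N counts as forcing it.
- slot_mid (a point): Middle of the curved slot in the front of the deck, at the deck's top: 85 mm from the spindle axis towards the panel. The slot is 12 mm wide, follows the 85 mm circle round the spindle, and lets the 8 mm pin travel 0.26 rad (22 mm) to each side of here. Deck plate 5 mm thick; black rubber dust lips (no resistance) hide what lies below.
- flange_face (a point): Point 16 mm below slot_mid, on the flat top of the hidden flange that turns with the disc. Its one hole (11 mm wide, through, upright, on the same 85 mm circle) starts anywhere from 0.20 rad left to 0.13 rad right of here; nothing shows where. It turns stiffly (about 11 N at the pin), stays where left, but a pin pressed on it with over 20 N drags it along.
- slot_end (a point): Place of the pin's axis, at the deck's top, when the pin touches the slot's right-hand end (the stop): 85 mm from the spindle axis, 0.26 rad round from -x towards -y (x = -82, y = -22 mm in the grinder's frame).
- tool_block: Wooden block 56 x 130 x 36 mm, fixed, with two upright holes, 10 mm wide and 32 deep, at y = +32 and -32 mm, for the two tools; either may be in either hole. Origin: centre of the underside, z up, y along the length.
- lock_pin: Locking pin, about 80 g, upright in the block. Origin: on its axis, underside of the collar; z up. Steel shank 8 mm thick, z = -28..0 mm, its last 4 mm tapering to 3 mm; collar 18 mm wide, z = 0..8; flat black grip z = 8..58, 12 mm thick along x, 30 wide along y: take it across the 12 mm. With its foot on the flange face the collar is 12 mm above the deck; home in the hole it lies on the deck.
- hex_driver: Hex driver with a round black handle, 20 mm thick and 60 mm high, standing in the other hole of the block. Origin: underside of the handle, on its axis. To be left there.
- stone_model: White stone model of a dental arch, 54 x 60 x 28 mm, loose on the bench between block and grinder. Origin: centre of the underside. To be left alone.

How it is judged:
On the way:
1. the pin has dropped into the hidden hole, its collar within 3 mm of the deck (z of lock_pin in the frame of grinder below 0.073 m and horizontal distance between lock_pin and grinder between 0.076 and 0.094 m and x of lock_pin in the frame of grinder below -0.06 m and angle between lock_pin's own z axis and vertical below 0.15 rad), for 0.1 s.
At the end, for the whole second after the job is handed in: The pin stands upright (within 0.15 rad), released and still, in the flange's hole with its collar within 3 mm of the deck and its axis within 4 mm of the slot's right-hand stop; the hex driver has not moved more than 15 mm, the stone model not more than 30 mm (all of step 1 and horizontal distance between lock_pin and slot_end below 0.004 m and linear speed of lock_pin below 0.02 m/s and distance of hex_driver from where it was at the start of the episode below 0.015 m and distance of stone_model from where it was at the start of the episode below 0.03 m); the robot touches nothing.
It fails at once if the pin is forced against the grinder with more than 50 N of contact force (contact force between lock_pin and grinder above 50 N).
It fails at once if the hex driver is pulled out or displaced by more than 15 mm (distance of hex_driver from where it was at the start of the episode above 0.015 m).
It fails at once if the stone model is displaced by more than 30 mm (distance of stone_model from where it was at the start of the episode above 0.03 m).
It also fails if it takes over 58 s, if anything falls off the work surface, if the arm or the gripper's body presses on something with over 40 N, if the wrist force passes 120 N, or if a joint passes its speed limit or range.

## Working session

There is one attempt and no reset: what is moved stays moved. The work goes in short steps, each a Python script; the robot and the scene stay as the last script left them, time stands still between calls to the robot, and variables do not carry over. Pictures are saved under pics/ and viewed, about 8 in all and at most 12, crops included, and the job is handed in when it is done.

```bash
ls; mkdir -p pics; python3 - <<'E'
from plant import *
import cv2
for n in("scene","top"):
    cv2.imwrite(f"pics/{n}0.png",snapshot(n)); print(n,camera_params(n))
print(sensors.current_time_s(), sensors.current_ee_rot(), arm.grasp_offset)
E
```

```text
pics
scene {'fx': 532.4227364543436, 'fy': 532.4227364543436, 'cx': 320.8096655796606, 'cy': 240.04773931656592, 'origin': array([ 0.05081074, -0.75031524,  0.58644741]), 'orientation': array([-2.11257616,  0.01357576, -0.60764874])}
top {'fx': 437.02989615519476, 'fy': 437.02989615519476, 'cx': 313.0676086043237, 'cy': 248.1520258549503, 'origin': array([ 0.3074867 , -0.0882517 ,  0.91982421]), 'orientation': array([-2.92951309, -0.00423256, -1.47139177])}
0.1 [-1.76964118  1.56906569 -2.07047737] 0.0187
```

View pics/top0.png

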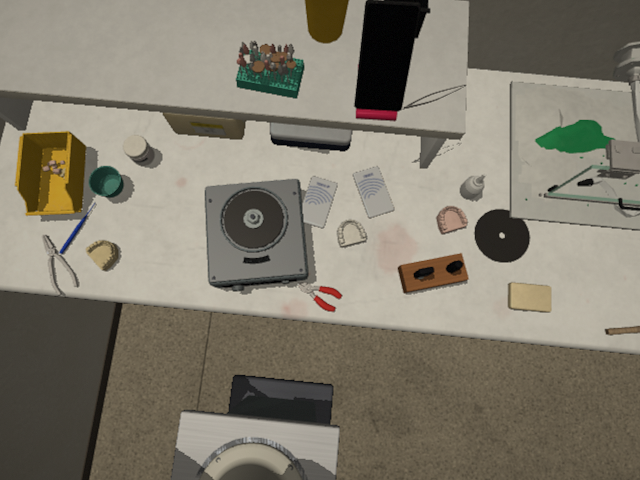

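View pics/scene0.png

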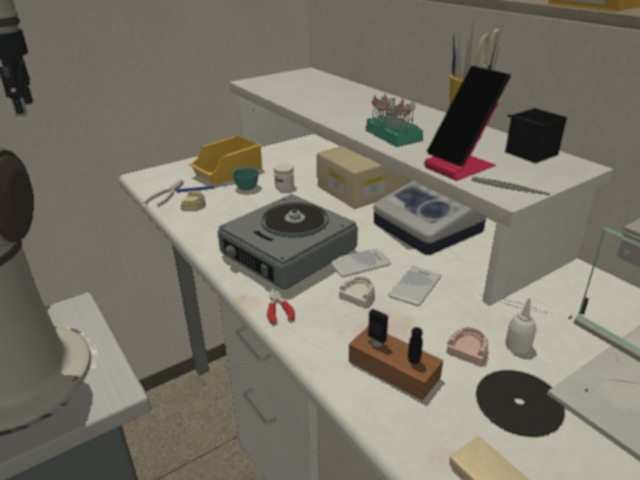

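The top view shows the grinder around (255,230) with its slot at (258,260) and the panel facing the robot. The block is at (433,273), with the pin (flat grip) in the left hole (423,272) and the driver at (455,266). The scene view agrees: pin at (378,328), driver at (416,346).

```bash
cat > h.py <<'E'
import numpy as np, cv2
from scipy.spatial.transform import Rotation as R
from plant import *
def ray(n,uv):
    c=camera_params(n); d=np.c_[(np.atleast_2d(uv)-[c['cx'],c['cy']])/[c['fx'],c['fy']],np.ones(len(np.atleast_2d(uv)))]
    return np.array(c['origin']), d@R.from_euler('xyz',c['orientation']).as_matrix().T
def onz(n,uv,z):
    o,d=ray(n,uv); return (o+d*((z-o[2])/d[:,2])[:,None])[:,:2]
def proj(n,p):
    c=camera_params(n); q=(np.atleast_2d(p)-c['origin'])@R.from_euler('xyz',c['orientation']).as_matrix()
    return q[:,:2]/q[:,2:]*[c['fx'],c['fy']]+[c['cx'],c['cy']]
E
python3 - <<'E'
from h import *
im=cv2.imread('pics/top0.png'); sc=cv2.imread('pics/scene0.png')
g=cv2.cvtColor(im,cv2.COLOR_BGR2GRAY)
def blobs(m,x0,y0,x1,y1,amin):
    k=np.zeros_like(m);k[y0:y1,x0:x1]=m[y0:y1,x0:x1]
    return [c for c in cv2.findContours(k,cv2.RETR_EXTERNAL,cv2.CHAIN_APPROX_NONE)[0] if cv2.contourArea(c)>amin]
for c in blobs((g<75).astype(np.uint8)*255,205,180,305,275,30):
    print('dark',cv2.contourArea(c),cv2.fitEllipse(c),cv2.minAreaRect(c), 'world .078',onz('top',cv2.fitEllipse(c)[0],.078),'.07',onz('top',cv2.minAreaRect(c)[0],.07))
hsv=cv2.cvtColor(im,cv2.COLOR_BGR2HSV)
br=((hsv[...,1]>110)&(hsv[...,0]<20)&(hsv[...,2]>60)).astype(np.uint8)*255
for c in blobs(br,385,240,480,305,200):
    r=cv2.minAreaRect(c);print('block',r,onz('top',cv2.boxPoints(r),.036),onz('top',r[0],.036))
for c in blobs((g<50).astype(np.uint8)*255,395,245,475,300,15):
    r=cv2.minAreaRect(c);print('blk',cv2.contourArea(c),r,onz('top',r[0],.094))
# crops
a=cv2.resize(im[170:295,195:315],None,fx=5,fy=5,interpolation=cv2.INTER_CUBIC)
b=cv2.resize(im[245:300,390:475],None,fx=6,fy=6,interpolation=cv2.INTER_CUBIC)  # 510x330
c=cv2.resize(sc[300:400,340:450],None,fx=3,fy=3,interpolation=cv2.INTER_CUBIC)
cv2.imwrite('pics/cg.png',cv2.resize(a,(576,600)))
o=np.zeros((330,510+330,3),np.uint8);o[:330,:510]=b;o[:300,510:]=c;cv2.imwrite('pics/cb.png',o[:,:800])
E
```

```text
dark 115.5 ((255.89321899414062, 259.51226806640625), (6.348604202270508, 28.795780181884766), 85.08554077148438) ((255.9512481689453, 259.43902587890625), (6.930368900299072, 26.24877166748047), 85.03025817871094) world .078 [[0.45434862 0.03533752]] .07 [[0.4559019  0.03641657]]
dark 31.0 ((221.3914337158203, 185.30795288085938), (99.82645416259766, 158.53921508789062), 135.09523010253906) ((276.58233642578125, 238.39108276367188), (7.093019485473633, 38.20990753173828), 42.79739761352539) world .078 [[0.59950144 0.12445287]] .07 [[0.50247432 0.00084066]]
dark 2752.0 ((252.1412811279297, 217.87936401367188), (57.9952507019043, 61.66828155517578), 110.44189453125) ((252.30767822265625, 217.9615020751953), (61.616825103759766, 58.58979797363281), 42.273685455322266) world .078 [[0.53760593 0.05351581]] .07 [[0.53965575 0.05450707]]
dark 73.0 ((301.32733154296875, 216.30856323242188), (2.196345806121826, 67.7547378540039), 175.1130828857422) ((301.5860290527344, 217.94671630859375), (74.23931121826172, 2.444465160369873), 84.80557250976562) world .078 [[ 0.55072905 -0.04395731]] .07 [[ 0.54967496 -0.0444164 ]]
block ((433.75, 272.2500305175781), (27.45625877380371, 64.12997436523438), 78.69007110595703) [[ 0.47964696 -0.25343691]
 [ 0.51901223 -0.38137816]
 [ 0.4639131  -0.39386935]
 [ 0.42542551 -0.26750064]] [[ 0.47175515 -0.32387516]]
blk 155.0 ((423.5, 272.5), (11.0, 19.0), 90.0) [[ 0.45853117 -0.28890832]]
blk 42.5 ((401.91180419921875, 279.1470947265625), (26.436382293701172, 2.66789174079895), 75.96376037597656) [[ 0.44160904 -0.24852474]]
blk 150.5 ((454.50006103515625, 266.5000305175781), (14.758047103881836, 14.758047103881836), 26.56505012512207) [[ 0.47611718 -0.3476046 ]]
```

View pics/cg.png

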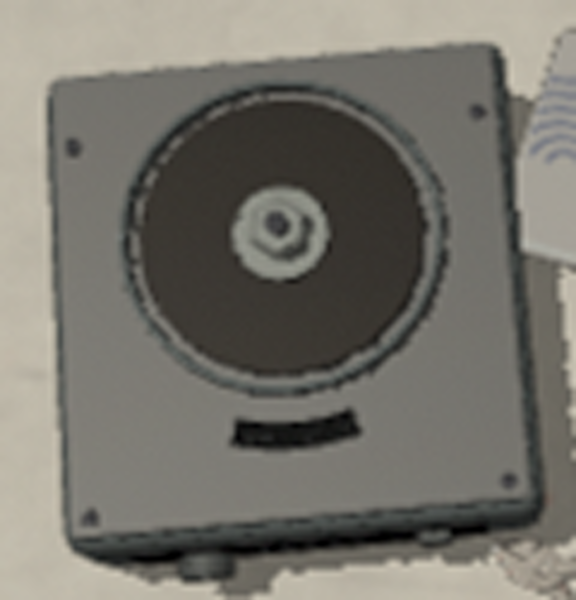

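View pics/cb.png

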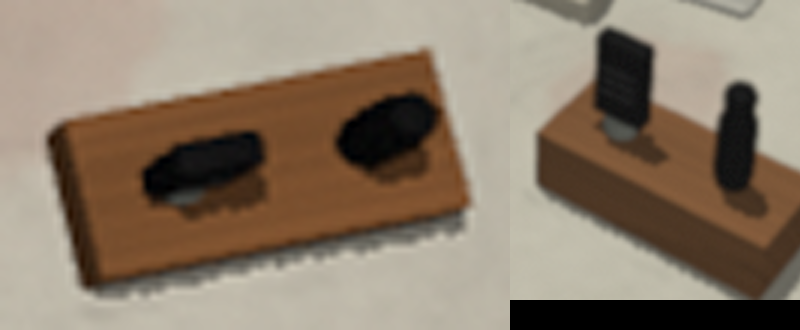

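The crops show the deck edges, the slot (crop x 230–360, y 410–448) and the block's top corners clearly. I'll triangulate from both views, then grasp.

```bash
python3 - <<'E'
from h import *
cg=lambda p:np.array(p)/4.8+[195,170]-.4
L=onz('top',cg([[51,110],[68,530]]),.07);Rr=onz('top',cg([[500,70],[540,490]]),.07)
for e in(L,Rr): d=e[0]-e[1];print('yaw edge',np.arctan2(d[1],d[0]),np.linalg.norm(d),e)
cb=lambda p:np.array(p)/6+[390,245]-.4
B=onz('top',cb([[65,122],[432,48],[470,205],[98,282]]),.036);print('block',B.mean(0),B)
d=(B[0]+B[3]-B[1]-B[2]);print('block y yaw',np.arctan2(d[1],d[0]))
b=B.mean(0);u=d/np.linalg.norm(d);print('pin hole',b+.032*u,'other',b-.032*u)
# grip top in scene & top
sc=cv2.imread('pics/scene0.png');g=cv2.cvtColor(sc,cv2.COLOR_BGR2GRAY)
def best(x0,y0,x1,y1,t):
    m=(g[y0:y1,x0:x1]<t).astype(np.uint8);c=max(cv2.findContours(m,cv2.RETR_EXTERNAL,cv2.CHAIN_APPROX_NONE)[0],key=cv2.contourArea)+np.array([x0,y0])
    return c
def tri(a,b2):
    o1,d1=ray('top',a);o2,d2=ray('scene',b2);d1=d1[0];d2=d2[0]
    s=np.linalg.lstsq(np.c_[d1,-d2],o2-o1,rcond=None)[0];p,q=o1+s[0]*d1,o2+s[1]*d2;return (p+q)/2,p-q
c=best(245,220,280,243,75);r=cv2.minAreaRect(c);print('scene slot',cv2.contourArea(c),r,onz('scene',r[0],.07))
print('tri slot',tri([255.95,259.44],r[0]))
c=best(365,305,392,350,50);r=cv2.minAreaRect(c);print('scene grip',cv2.contourArea(c),r,cv2.boundingRect(c))
print('tri grip',tri([423.2,272.3],cv2.minAreaRect(c)[0]))
for z in(.044,.094):print(z,proj('top',[*(b+.032*u),z]),proj('scene',[*(b+.032*u),z]))
print(R.from_euler('xyz',sensors.current_ee_rot()).as_matrix().round(3))
E
```

```text
yaw edge 0.18950032154247312 0.18075153963794957 [[0.58355043 0.15707761]
 [0.40603462 0.12302977]]
yaw edge 0.19616103257554685 0.18253973968675385 [[ 0.6206935  -0.03111559]
 [ 0.4416545  -0.06669358]]
block [ 0.47260758 -0.32447433] [[ 0.48011396 -0.25509239]
 [ 0.51861432 -0.37953005]
 [ 0.46527622 -0.39393473]
 [ 0.42642584 -0.26934017]]
block y yaw 1.871954160579018
pin hole [ 0.46311555 -0.29391454] other [ 0.48209962 -0.35503413]
scene slot 169.5 ((270.5, 227.5), (15.0, 17.0), 90.0) [[0.48247731 0.05567899]]
tri slot (array([0.46013089, 0.0306323 , 0.08743177]), array([-0.01428635,  0.00668066, -0.0015149 ]))
scene grip 435.0 ((377.2294006347656, 326.01763916015625), (17.640195846557617, 31.292173385620117), 4.398705005645752) (368, 310, 19, 33)
tri grip (array([ 0.46252994, -0.29371089,  0.06996222]), array([ 0.00139302, -0.00075688,  0.00043871]))
0.044 [[419.87290888 274.36748902]] [[377.43236545 339.11792346]]
0.094 [[426.22424436 270.4008967 ]] [[378.84762723 313.02254557]]
[[-0.001  0.296  0.955]
 [-0.002  0.955 -0.296]
 [-1.    -0.002 -0.   ]]
```

```bash
cat >> h.py <<'E'
def ori(a):
    c,s=np.cos(a),np.sin(a); return R.from_matrix(np.array([[0,c,s],[0,s,-c],[-1,0,0]])).as_euler('xyz')
PIN=np.array([.4628,-.2938]); GY=.20; SL=np.array([.4546,.0361]); SP=SL+.085*np.array([np.cos(GY),np.sin(GY)])
def arc(t,z): # t>0 towards grinder -y (right)
    a=GY+np.pi+t; return np.array([SP[0]+.085*np.cos(a),SP[1]+.085*np.sin(a),z])
def st(*x): print(*x,'t',round(sensors.current_time_s(),2),np.round(sensors.current_tool_pos(),4),'F',np.round(sensors.current_ft_force(),1),flush=True)
E
python3 - <<'E'
from h import *
import warnings; warnings.simplefilter('ignore')
for a in(.301,.301+np.pi,.301-np.pi): print('pick',a,solve_ik([*PIN,.052],ori(a)))
for a in(GY+np.pi/2,GY-np.pi/2): print('place',a,solve_ik(arc(0,.1),ori(a)))
print(arc(.1,.1))
opts=[q for q in (solve_ik([*PIN,.18],ori(a)) for a in(.301,.301+np.pi)) if q is not None]
q=min(opts,key=lambda q:abs(q[5])); arm.set_joints(q); st('above')
p=sensors.current_tool_pos()
arm.line_to([*PIN,.052],vel=.12,force_limit=8); st('down')
eoat.close(60); st('closed',sensors.current_grip_width())
arm.line_to([*PIN,.13],vel=.12); st('up',sensors.current_grip_width())
cv2.imwrite('pics/g1.png',snapshot('scene')); cv2.imwrite('pics/g1t.png',snapshot('top'))
o=np.vstack([cv2.resize(cv2.imread('pics/g1.png')[220:400,310:510],None,fx=3,fy=3)]);cv2.imwrite('pics/g1c.png',o)
E
```

```text
pick 0.301 [-0.78614394  0.3026726   1.81045747  0.          1.02846259 -1.08714394]
pick 3.4425926535897933 [-0.78614394  0.3026726   1.81045747  0.          1.02846259  2.05444872]
pick -2.840592653589793 [-0.78614394  0.3026726   1.81045747  0.          1.02846259  2.05444872]
place 1.7707963267948965 [-1.86803946e-01 -1.92859545e-03  2.04428757e+00  0.00000000e+00
  1.09923368e+00 -1.95760027e+00]
place -1.3707963267948966 [-1.86803946e-01 -1.92859545e-03  2.04428757e+00  0.00000000e+00
  1.09923368e+00  1.18399238e+00]
[0.45670206 0.02786768 0.1       ]
above t 3.23 [ 0.4632 -0.2932  0.18  ] F [ 0.  -1.2  0.5]
down t 4.44 [ 0.4634 -0.2944  0.0529] F [ 0.2 -0.4  0.9]
closed 0.01156349855591553 t 5.1 [ 0.4632 -0.2937  0.0521] F [1.3 0.6 0.4]
up 0.011288188845529054 t 5.9 [ 0.4622 -0.2933  0.1289] F [-1.2 -0.7 -1.4]
```

View pics/g1c.png

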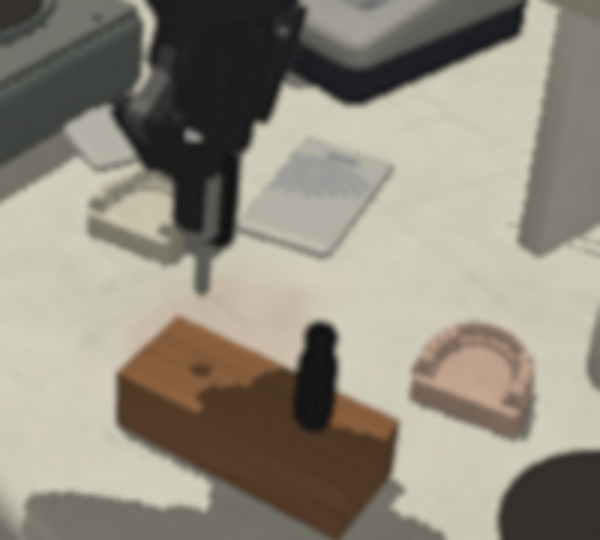

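The pin is held upright (shank at crop (202,270)), its hole is empty at (200,370), and the driver is untouched. Next I'll cross-check with the hole and slot in the scene view, then enter the slot.

```bash
python3 - <<'E'
from h import *
print('hole scene',onz('scene',np.array([200,370])/3+[310,220]-.3,.036))
sc=cv2.imread('pics/scene0.png');g=cv2.cvtColor(sc,cv2.COLOR_BGR2GRAY)
print('slot px',proj('scene',arc(0,.07)))
u,v=proj('scene',arc(0,.07))[0].astype(int)
m=np.zeros_like(g);m[v-9:v+10,u-15:u+16]=(g[v-9:v+10,u-15:u+16]<60)*255
for c in cv2.findContours(m,cv2.RETR_EXTERNAL,cv2.CHAIN_APPROX_NONE)[0]:
    if cv2.contourArea(c)>10: r=cv2.minAreaRect(c);print('slot',cv2.contourArea(c),r,onz('scene',r[0],.07),'exp',(arc(0,.07)+[.0013*np.cos(GY),.0013*np.sin(GY),0])[:2])
a=min((GY+np.pi/2,GY-np.pi/2),key=lambda a:abs(solve_ik(arc(0,.1),ori(a))[5]))
arm.line_to([*PIN,.17],vel=.2)
arm.movep(arc(-.19,.16),ori(a)); st('over')
arm.line_to(arc(-.19,.125),vel=.1); arm.dwell(.3); st('near',arc(-.19,.125))
cv2.imwrite('pics/n.png',snapshot('scene')); t=snapshot('top'); cv2.imwrite('pics/nt.png',t)
s=cv2.imread('pics/n.png'); A=cv2.resize(s[170:270,200:330],None,fx=4,fy=4)
B=cv2.resize(t[200:300,210:290],None,fx=4,fy=4)[:, :280]
cv2.imwrite('pics/nc.png',np.hstack([A,B]))
E
```

```text
hole scene [[ 0.46222515 -0.29298823]]
slot px [[263.02495495 235.86359995]]
slot 29.0 ((262.85491943359375, 235.7487030029297), (17.347557067871094, 3.311152219772339), 30.256441116333008) [[0.45455048 0.03667057]] exp [0.45587409 0.03635827]
slot 27.0 ((273.0, 228.0), (4.0, 10.0), 90.0) [[0.48544389 0.05106023]] exp [0.45587409 0.03635827]
over t 8.33 [0.4529 0.0519 0.1598] F [ 0.5 -0.3 -0.3]
near [0.45290991 0.05213691 0.125     ] t 9.13 [0.4533 0.0521 0.1256] F [ 0.8  0.1 -0.2]<stdin>:9: UserWarning: Gimbal lock detected. Setting third angle to zero since it is not possible to uniquely determine all angles.
<sys>:0: UserWarning: Gimbal lock detected. Setting third angle to zero since it is not possible to uniquely determine all angles.
```

View pics/nc.png

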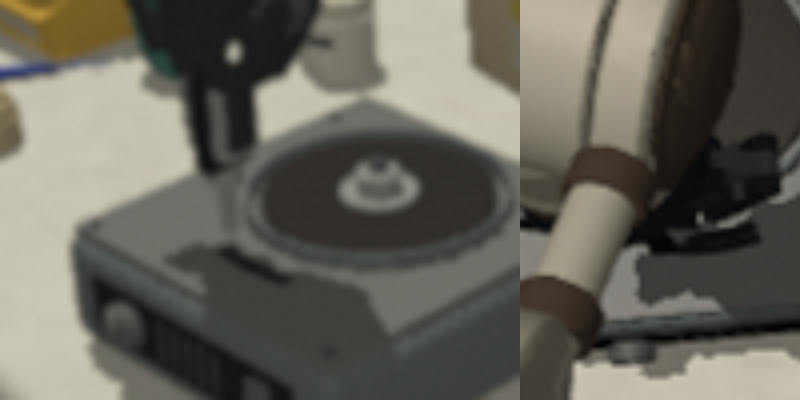

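The two views agree on the slot within about 1 mm, and the pin tip is just above the slot's left end. Now I'll enter and probe.

```bash
python3 -W ignore - <<'E'
from h import *
t=-.19
hit=arm.line_to(arc(t,.0995),vel=.04,force_limit=5); st('enter',hit)
z=sensors.current_tool_pos()[2]
if hit and z>.104: raise SystemExit('deck hit')
for t in np.arange(-.19,.145,.037):
    arm.line_to(arc(t,.1005),vel=.05,force_limit=8)
    hit=arm.line_to(arc(t,.0935),vel=.02,force_limit=4); st('probe %.3f'%t,hit,'want',arc(t,0)[:2].round(4))
    if sensors.current_tool_pos()[2]<.0955: print('FOUND',t);break
    if sensors.current_time_s()>32: break
E
```

```text
enter False t 10.02 [0.4531 0.0521 0.0996] F [ 0.2 -0.4 -0.7]
probe -0.190 False want [0.4529 0.0521] t 10.77 [0.453  0.0516 0.0933] F [ 1.3 -3.5 -1.8]
FOUND -0.19
```

It dropped straight in at t=-0.19, with a side force pointing to the right. I'll keep descending and follow that force.

```bash
python3 -W ignore - <<'E'
from h import *
t=-.19; dr=0; z=.0933
er=lambda t:(arc(t,0)-[*SP,0])/.085
et=lambda t:(arc(t+1e-3,0)-arc(t,0))/8.5e-5
F0=np.array([.5,-.2,-.4])
for i in range(14):
    F=np.array(sensors.current_ft_force())-F0; ft,fr=F@et(t),F@er(t)
    if abs(ft)>2: t+=np.sign(ft)*.0008/.085
    if abs(fr)>2: dr+=np.sign(fr)*.0006
    z=max(z-.0012,.0855)
    hit=arm.line_to(arc(t,z)+dr*er(t),vel=.02,force_limit=6); 
    p=sensors.current_tool_pos(); st('t %.3f dr %.4f ft %.1f fr %.1f'%(t,dr,ft,fr),hit)
    if hit: z=p[2]+.0008
    if p[2]<.0862: break
E
```

```text
t -0.181 dr 0.0000 ft 3.3 fr -0.8 False t 11.02 [0.453  0.0513 0.0921] F [ 1.7 -2.1 -1.1]
t -0.181 dr 0.0000 ft 2.0 fr -1.2 False t 11.27 [0.4531 0.0513 0.091 ] F [ 0.9 -3.4 -1.6]
t -0.171 dr 0.0000 ft 3.2 fr -0.4 False t 11.52 [0.4526 0.0508 0.0895] F [ 0.6 -0.3 -1.3]
t -0.171 dr 0.0000 ft 0.1 fr -0.1 False t 11.77 [0.4527 0.0507 0.0883] F [-0.4  0.   0.4]
t -0.171 dr 0.0000 ft -0.3 fr 0.9 False t 12.02 [0.4527 0.0507 0.0871] F [ 0.2  0.1 -0.4]
t -0.171 dr 0.0000 ft -0.3 fr 0.2 False t 12.27 [0.4529 0.0505 0.0861] F [ 0.5  0.3 -1.1]
```

```bash
python3 -W ignore - <<'E'
from h import *
t=-.171; z=.0866; dr=0
er=lambda t:(arc(t,0)-[*SP,0])/.085
et=lambda t:(arc(t+1e-3,0)-arc(t,0))/8.5e-5
F0=np.array([.4,-.1,-.4])
while t<.30:
    t+=.0235 if t<.22 else .008
    hit=arm.line_to(arc(t,z)+dr*er(t),vel=.03,force_limit=12)
    F=np.array(sensors.current_ft_force())-F0; ft,fr=F@et(t),F@er(t)
    st('t %.3f dr %.4f ft %.1f fr %.1f fz %.1f'%(t,dr,ft,fr,F[2]),hit)
    if abs(fr)>3: dr+=np.sign(fr)*.0005
    if ft<-17 or hit and t>.2: break
    if np.hypot(ft,fr)>19: break
E
```

```text
t -0.148 dr 0.0000 ft -1.1 fr 0.7 fz -0.2 False t 12.52 [0.453  0.0484 0.0866] F [-0.3  0.9 -0.6]
t -0.124 dr 0.0000 ft -4.8 fr 0.3 fz 0.9 False t 12.77 [0.453  0.0475 0.0866] F [-0.2  4.7  0.5]
t -0.101 dr 0.0000 ft -8.7 fr 0.4 fz 2.1 False t 13.02 [0.4531 0.0463 0.0866] F [-0.9  8.5  1.7]
t -0.077 dr 0.0000 ft -10.4 fr -1.1 fz 1.1 False t 13.27 [0.4533 0.0446 0.0866] F [ 0.2 10.3  0.7]
t -0.054 dr 0.0000 ft -8.9 fr -1.3 fz 1.8 False t 13.52 [0.4536 0.0427 0.0866] F [0.4 8.9 1.4]
t -0.030 dr 0.0000 ft -9.8 fr -2.0 fz 1.5 False t 13.77 [0.454  0.0408 0.0866] F [0.7 9.9 1.1]
t -0.007 dr 0.0000 ft -9.8 fr -1.8 fz 1.8 False t 14.02 [0.4543 0.0388 0.0866] F [0.3 9.9 1.4]
t 0.017 dr 0.0000 ft -10.1 fr -2.1 fz 1.9 False t 14.27 [0.4547 0.0369 0.0866] F [ 0.3 10.2  1.5]
t 0.040 dr 0.0000 ft -10.0 fr -3.1 fz 1.3 False t 14.52 [0.4552 0.035  0.0866] F [ 1.1 10.3  0.9]
t 0.064 dr -0.0005 ft -10.5 fr -1.2 fz 3.4 False t 14.77 [0.4559 0.0332 0.0866] F [-1.2 10.3  3. ]
t 0.087 dr -0.0005 ft -10.2 fr -2.8 fz 1.7 False t 15.02 [0.4564 0.0313 0.0865] F [ 0.2 10.4  1.3]
t 0.111 dr -0.0005 ft -10.1 fr
[... 753 characters left out ...]
3  3.4]
t 0.252 dr -0.0010 ft -10.8 fr -2.9 fz 3.5 False t 17.27 [0.4612 0.0188 0.0863] F [-1.8 10.9  3.1]
t 0.260 dr -0.0010 ft -11.2 fr -2.5 fz 4.7 False t 17.52 [0.4615 0.0182 0.0863] F [-2.4 11.   4.3]
t 0.268 dr -0.0010 ft -11.4 fr -2.1 fz 3.6 False t 17.77 [0.4618 0.0176 0.0863] F [-2.9 11.   3.2]
t 0.276 dr -0.0010 ft -11.4 fr -2.3 fz 3.9 False t 18.02 [0.462  0.017  0.0863] F [-2.8 11.   3.5]
t 0.284 dr -0.0010 ft -10.1 fr -1.8 fz 3.0 False t 18.27 [0.4623 0.0164 0.0862] F [-2.7  9.7  2.6]
t 0.292 dr -0.0010 ft -12.2 fr -2.6 fz 3.9 False t 18.52 [0.4624 0.0161 0.0862] F [-3.1 11.8  3.5]
t 0.300 dr -0.0010 ft -14.3 fr -2.6 fz 5.4 False t 18.77 [0.4625 0.016  0.0862] F [-4.2 13.7  5. ]
```

```bash
python3 -W ignore - <<'E'
from h import *
t=.300; z=.0866; dr=-.001
er=lambda t:(arc(t,0)-[*SP,0])/.085
et=lambda t:(arc(t+1e-3,0)-arc(t,0))/8.5e-5
F0=np.array([.4,-.1,-.4])
while t<.35:
    t+=.006
    arm.line_to(arc(t,z)+dr*er(t),vel=.02,force_limit=8); arm.dwell(.1)
    F=np.array(sensors.current_ft_force())-F0; ft,fr=F@et(t),F@er(t)
    st('t %.3f ft %.1f fr %.1f fz %.1f'%(t,ft,fr,F[2]))
    if ft<-18.5: break
# relax towards the actual position, keeping the pin there
p=np.array(sensors.current_tool_pos()); p[2]=.0858
for tt in np.arange(t-.006,.2,-.006):
    arm.line_to([*(arc(tt,0)+dr*er(tt))[:2],.0860],vel=.02); F=np.array(sensors.current_ft_force())-F0
    if F@et(tt)>-2.5: break
arm.dwell(.2); st('relaxed %.3f'%tt,'slot_end est',arc(.26,0)[:2])
cv2.imwrite('pics/e.png',cv2.resize(snapshot('scene')[170:270,200:330],None,fx=5,fy=5))
E
```

```text
t 0.306 ft -16.0 fr -2.2 fz 6.8 t 19.12 [0.4625 0.0159 0.0862] F [-5.4 14.9  6.4]
t 0.312 ft -16.7 fr -3.6 fz 6.9 t 19.47 [0.4625 0.0158 0.0861] F [-4.7 16.2  6.5]
t 0.318 ft -16.2 fr -3.3 fz 7.9 t 19.82 [0.4626 0.0156 0.0861] F [-4.8 15.6  7.5]
t 0.324 ft -19.2 fr -3.0 fz 9.7 t 20.17 [0.4626 0.0156 0.0861] F [-6.6 18.   9.3]
relaxed 0.246 slot_end est [0.4617412 0.0152513] t 23.62 [0.4622 0.0165 0.0861] F [-0.9  0.1  4. ]
```

View pics/e.png

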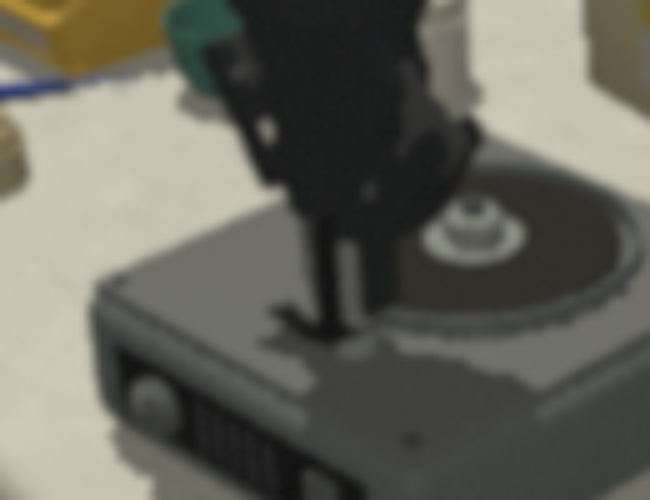

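The pin is against the right-hand stop: force rose to 19 N with the position stalled, and the collar is on the deck. I'll release it and look.

```bash
python3 -W ignore - <<'E'
from h import *
eoat.open_gripper(); st('open',sensors.current_grip_width())
p=np.array(sensors.current_tool_pos())
arm.line_to([p[0],p[1],.19],vel=.1); st('up')
arm.movep([.40,-.12,.30],ori(GY-np.pi/2)); arm.dwell(.3); st('away')
s=snapshot('scene');t=snapshot('top')
cv2.imwrite('pics/f.png',s);cv2.imwrite('pics/ft.png',t)
print('slot_end px scene/top',proj('scene',arc(.26,.074)),proj('top',arc(.26,.128)),'grip top scene',proj('scene',arc(.26,.128)))
A=cv2.resize(s[180:270,200:310],None,fx=4,fy=4);B=cv2.resize(t[230:290,220:310],None,fx=4,fy=4)
o=np.zeros((360,800,3),np.uint8);o[:,:440]=A;o[:240,440:]=B;cv2.imwrite('pics/fc.png',o)
E
```

```text
open 0.08539328209583258 t 24.38 [0.4621 0.0167 0.086 ] F [0.5 0.2 0.7]
up t 25.57 [0.4616 0.0168 0.1892] F [ 0.4  0.3 -0.6]
away t 26.63 [ 0.4    -0.1191  0.2991] F [-0.7 -0.4  0.4]
slot_end px scene/top [[271.64395655 237.44607705]] [[263.8403675  251.66609908]] grip top scene [[269.84259537 212.15082431]]
```

View pics/fc.png

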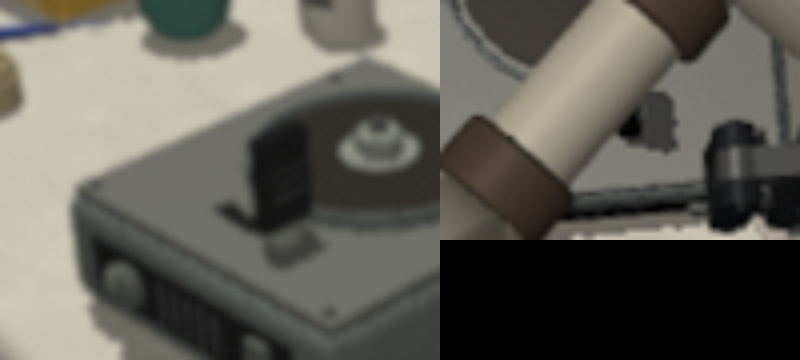

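The pin stands upright at the slot's right end: grip top at scene (270.5,211) against a predicted (269.8,212), base within 2 px. One last top-view check with the arm clear, then I'll hand in.

```bash
python3 -W ignore - <<'E'
from h import *
arm.movep([.2,-.42,.32],ori(GY-np.pi/2)); arm.dwell(.3)
t=snapshot('top');cv2.imwrite('pics/h.png',t);b=cv2.imread('pics/top0.png')
g=cv2.cvtColor(t,cv2.COLOR_BGR2GRAY)
m=np.zeros_like(g);m[238:272,254:282]=(g[238:272,254:282]<45)*255
for c in cv2.findContours(m,cv2.RETR_EXTERNAL,cv2.CHAIN_APPROX_NONE)[0]:
    if cv2.contourArea(c)>15: r=cv2.minAreaRect(c);print(cv2.contourArea(c),r,onz('top',r[0],.105),'want',arc(.26,0)[:2])
for n,(x0,y0,x1,y1) in dict(stone=(330,212,372,254),driver=(440,250,472,285)).items(): print(n,np.abs(t[y0:y1,x0:x1].astype(int)-b[y0:y1,x0:x1]).mean())
A=cv2.resize(t[230:290,220:310],None,fx=4,fy=4);B=cv2.resize(t[205:305,320:480],None,fx=2.4,fy=2.4);B=B[:240,:384]
cv2.imwrite('pics/hc.png',np.hstack([A,B])); st('')
E
```

```text
157.5 ((262.0, 254.0), (16.0, 20.0), 0.0) [[0.46137485 0.02118024]] want [0.4617412 0.0152513]
stone 2.3905895691609977
driver 1.7532738095238096
 t 28.43 [ 0.2004 -0.4197  0.32  ] F [ 0.  -0.5 -0.3]
```

View pics/hc.png

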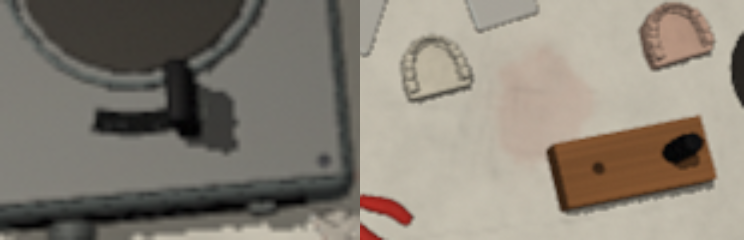

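```bash
python3 -W ignore -c "
from plant import *
job_done()"
```

```text
the job is handed in; nothing more can be done
```

The locking pin is standing in the flange hole at the slot's right-hand stop, released and apparently fully home. I handed the job in soon after about 28 s on the robot's clock, well inside the 58 s limit. No verdict is reported.

**What I did:**
- **Finding the hole:** I took the pin from the block, put it through the slot near its left end, and it dropped into the hole on the first light probe. I then followed the side forces (about 3 N) down until the collar was on the deck.
- **Swinging to the stop:** Turning the flange took about 10–11 N. At the right-hand end the force rose to about 19 N tangentially with the position stalled. I relaxed the arm, opened the gripper and backed away.

**Last checks:**
- **Height:** The tool height at release (0.0861 m) puts the collar on the deck.
- **Position:** The tool was about 1.3 mm from my estimate of the stop's place after relaxing. The scene view shows the pin upright, within about 2 px of the predicted position.
- **Driver and stone model:** The top view shows both unmoved.
- **Check that failed:** My automatic top-view measurement put the pin about 6 mm off. The black grip and the black slot merged into one shape there, so I discarded that number. By eye in the same picture, the pin is at the right-hand end of the slot.

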